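Find the sound clamp with the feeler gauge

ROBOT

A 6-joint arm with a two-finger parallel gripper is mounted at the origin on the work surface. World frame = base frame: x ahead of the robot, y to its left, z up, the work surface at z = 0. Lengths are in mm, angles in rad, forces in N, time in s.
With the tool pointing down it reaches from about 300 to 775 mm from the base axis. Payload 14.6 kg.
Tool frame: the origin (TCP) lies at the very end of the fingers, on their centre line; the grasp point (between the pads) lies 19 mm behind it (env.hold_point_z is the distance from the TCP to the grasp point, in mm); y points along the fingers, x is the direction in which the jaws open and shut, and the axes are right-handed (so a half turn about y gives the same grasp; the last joint's range is limited). The gripper opens to 85 mm and grips with 20 to 120 N. Pads are 22 mm wide; open, the fingers measure 114 mm over their backs; the gripper's body (76 mm by 85 mm) begins 54 mm behind the grasp point. The pads swing forward as they close: fully open they stand 13 mm farther back than shut.
Start: joints at [-1.403, 0.3, 1.521, -0, 1.321, -0.067], TCP at [127.95, -534.9, 231.281] pointing down, gripper open.
Joint ranges: [-3.03, 3.03], [-0.79, 2.21], [0.23, 2.52], [-1.04, 4.18], [0, 3.07], [-2.55, 2.55]. Speed limits (rad/s): [2.22, 2.22, 2.57, 3.14, 3.14, 3.14].

INTERFACE

Orientations are given as a unit quaternion [w, x, y, z].
In Python, from rig import sensors, cams, order, env gives the robot as it stands.
- The arm moves only by the shell command python3 -m crank 'ROWS' [FORCE]. ROWS is JSON, a list of rows, each an object of numbers: "x", "y", "z": the shift along the tool's x, y, z in mm; "wx", "wy", "wz": the turn, a rotation vector about the tool's x, y, z in rad; "jaw": the closure, from -1 (fully open) to 1 (shut). In form: [{"x": .., "y": .., "z": .., "wx": .., "wy": .., "wz": .., "jaw": ..}, ...]. A call has 1 to 10 rows; each row shifts and turns the commanded pose from where the row before left it, along the tool's axes as they then stand; what a row does not reach is not made up. A row lasts 1/10 s, in which the tool goes at most 50 mm and 8.59 degrees, less where a joint would pass 70% of its speed; a pose out of reach is approached as far as the arm can. A call with a gripper value outside its range is refused whole. The fingers move at their own pace and stop on an object; FORCE is the grip in N (left out, the last holds). Time passes only in rows, so rows that do not move let the fingers close. It gives the time, the measured TCP pose, the force and the opening at its end, in the units of the state.
- sensors.sense(): the state, without advancing time (a new reading comes with each control period).
- cams.camera(name): name is "scene" or "top" or "wrist"; returns the picture (384x512x3 uint8, red, green, blue); there is no depth.
- cams.calibration(name): a dict with "fx", "fy", "cx", "cy" (pixels), "k1" (the pictures are not rectified: a ray, as slopes to the right and down, at radius r is drawn at 1 + k1 r^2 times it, then the intrinsics apply), "rvec" (rotation vector, rad) and "tvec" (3), from world to camera coordinates, as OpenCV has them. Camera axes: x right, y down, z forward; pixel columns grow to the right and rows downward; lengths in mm; the calibration is good to about 2 mm. A picture is of the moment at which its call begins: read the wrist's pose just before it. calibration takes no time and is no camera call; for the wrist camera it gives the pose at the moment of the call.
- order.job_done(): hands the job in, once; it reports no verdict.
The state is a dict: "time": time; "q": joint angles; "dq": joint speeds; "tau": joint torques, N m; "ee_pos": TCP position; "eef_rot": TCP orientation; "ft_force": force on the tool from outside, world axes, zero at the start; "moment": the same for the moment, N m; "opening": opening from 0.0 (shut) to 1.0 (fully open).
Only numpy, scipy, OpenCV 4.12 (cv2) and the standard library are available. Lean on these libraries where they do the work, as an engineer would, in place of code of your own. Each camera call takes 0.05 s, during which the arm holds its last target.

TASK

One of the three clamps on the coupon rack still has a sound spring; of the other two, one has gone slack and one is seized. Slide the blade of the feeler gauge under the jaws from the front, judge by the drag which clamp is sound, and leave the gauge lying there with its blade fully home against the backstop, to mark that clamp for the next test. Do not force the blade, and leave the other things on the bench where they stand.

Things in the scene. Friction and masses are not known exactly. Their poses are not given: they have to be found in the camera images.
- gauge: Feeler gauge, 70 g: green grip block 50 (x) x 22 (y) x 32 mm tall; from its front a flat dark steel blade sticks out 70 mm (x 25 to 95 mm), 18 mm wide, 4 mm thick, round-ended. Undersides of block and blade lie in one plane. Origin: centre of the block's underside; +x to the blade's tip, z up. Starts lying flat on the bench (z = 0).
- gauge_grip (a point): Where to grip the gauge: middle of the grip block, 24 mm above its underside, fingers closing across the 22 mm width (gauge y).
- gauge_tip (a point): Middle of the blade's tip end, on its underside, 95 mm from the gauge's origin along its x.
- rack: Clamp rack, fixed: aluminium deck 160 (x) x 300 (y) mm, 12 mm thick, with three clamps of identical looks 95 mm apart in y (at 95, 0, -95 mm) and along its far edge a blue backstop rail 26 mm above the deck, near face at x = 65 mm. Origin: centre of the deck's underside, on the bench; +x from the clamps' open front to the backstop, z up.
- mouth_1 (a point): Front opening of the left (+y) clamp: centre, on the deck's top, rack x = 10 mm; axes as the rack's. Each clamp is a grey bridge 52 mm wide, 40 mm long (rack x 10 to 50), 48 mm tall over the deck (a black button on top reaches 60 mm; not for use), 36 mm free between its posts. Which clamp is slack, sound or seized changes and cannot be seen.
- mouth_2 (a point): The same for the middle clamp. In each clamp a black jaw moves only up and down: flat underside (rack x 24 to 48 mm) 2.5 mm above the deck, front end (x 10 to 24) sloping up to 7.6 mm as a lead-in. The 4 mm blade is slid in flat along +x, on the deck or 1 mm above it, and lifts the jaw.
- mouth_3 (a point): The same for the right (-y) clamp. Feel of the clamps: a sound spring presses the blade down with about 5 N, and the blade drags with a few newtons; a slack one presses with under 1 N and the blade slides almost freely; a seized jaw does not lift, and the blade stops dead in the lead-in.
- home_1 (a point): Where the blade's tip belongs when fully home in the left (+y) clamp: on the deck's top at the backstop's near face, 55 mm beyond the clamp's mouth; axes as the rack's.
- home_2 (a point): Where the blade's tip belongs when fully home in the middle clamp: on the deck's top at the backstop's near face, 55 mm beyond the clamp's mouth; axes as the rack's.
- home_3 (a point): Where the blade's tip belongs when fully home in the right (-y) clamp: on the deck's top at the backstop's near face, 55 mm beyond the clamp's mouth; axes as the rack's.
- bottle_blue: Bystander: clear bottle with blue cap and white label, 70 mm across, 120 mm tall. Origin: centre of its underside. Leave it alone.
- bottle_red: Bystander: amber bottle with red cap, 56 mm across, 120 mm tall. Origin: centre of its underside. Leave it alone.
- beaker: Bystander: empty glass beaker, 72 mm across, 95 mm tall. Origin: centre of its underside. Leave it alone.
- coupon_tray: Bystander: white shallow tray, 110 x 80 x 22 mm, holding two metal coupons. Origin: centre of its underside. Leave it alone.
- sponge: Bystander: red cleaning sponge block, 90 x 60 x 30 mm. Origin: centre of its underside. Leave it alone.
Not all that is in view belongs to the job. Several things look just like the gauge: the one meant starts farthest to the robot's right.

How it is judged:
By the outcome, as a careful person would: the job done as asked, in the order asked, and still so for the second after the job is handed in, with the robot touching nothing.
It also fails if it takes over 64 s, if anything falls off the work surface, if the arm or the gripper's body presses on something with over 40 N, if the wrist force passes 120 N, or if a joint passes its speed limit or range.

## Working session

There is one attempt and no reset: what is moved stays moved. The work goes in short steps, Python scripts to look and compute and a shell command to move; the robot and the scene stay as the last step left them, time stands still between calls to the robot, and variables do not carry over. Pictures are saved under pics/ and viewed, and the job is handed in when it is done.

```bash
ls; mkdir -p pics
python3 - <<'E'
from rig import sensors,cams,env
import cv2
print(sensors.sense())
print(env.hold_point_z)
for n in ["scene","top","wrist"]:
    print(n,cams.calibration(n))
    im=cams.camera(n); cv2.imwrite(f"pics/{n}0.png",im[:,:,::-1])
E
```

```text
pics
{'time': 0.0, 'q': array([-1.40259263e+00,  3.00473679e-01,  1.52160064e+00,  1.10409810e-05,
        1.32068890e+00, -6.65948497e-02]), 'dq': array([-0.00023531,  0.00023384,  0.00175339, -0.00114162,  0.00112478,
       -0.00092021]), 'tau': array([-2.72397905e-03, -5.43511283e+01, -3.61793768e+01, -1.31337410e-04,
        4.00604462e-03,  1.77558576e-05]), 'ee_pos': array([ 127.91839208, -534.67283324,  230.71162422]), 'eef_rot': array([ 0.55540271, -0.5548423 ,  0.43829869, -0.43768951]), 'ft_force': array([-1.09401128,  0.07296032, -0.38566086]), 'moment': array([-0.03956553,  0.03426147, -0.01129434]), 'opening': 0.9957899905765277}
18.700000000000003
scene {'fx': 419.67341912537137, 'fy': 419.67341912537137, 'cx': 256.74038566721674, 'cy': 194.7549229143066, 'k1': -0.11194483256406881, 'rvec': array([ 1.16215529,  2.308536  , -0.98555387]), 'tvec': array([ 237.03540807, -228.20246179, 1549.92646844])}
top {'fx': 454.8841481749616, 'fy': 454.8841481749616, 'cx': 250.0023340837116, 'cy': 189.39133685568083, 'k1': -0.11711431834426152, 'rvec': array([ 2.0843146 , -2.14361073,  0.16440814]), 'tvec': array([  65.78604381,  453.10287547, 1317.65788116])}
wrist {'fx': 275.74987535466045, 'fy': 275.74987535466045, 'cx': 257.27745387381754, 'cy': 193.0497420258408, 'k1': -0.06782810954336371, 'rvec': array([-2.28439906,  1.8026588 ,  0.25560482]), 'tvec': array([-550.45954067,  -35.80930152,  377.74619015])}
```

View pics/scene0.png

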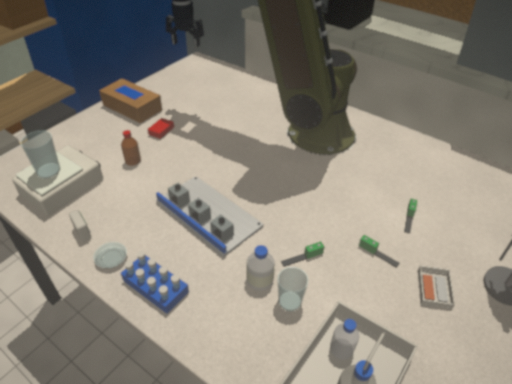

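View pics/top0.png

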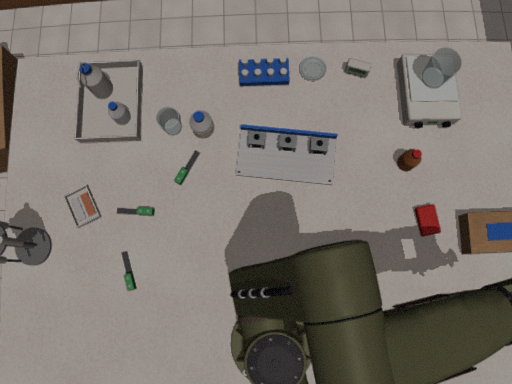

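View pics/wrist0.png

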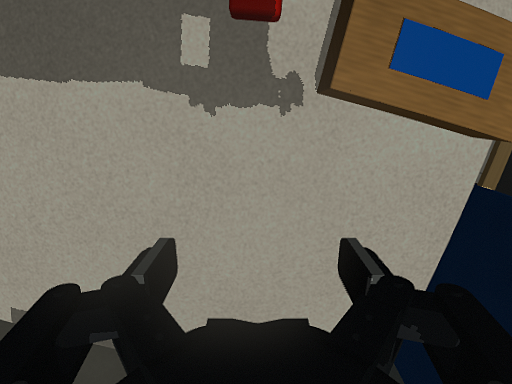

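Three gauge-like things in the top picture: A (180,176)–(198,152), B (145,211), C (129,280). In the scene picture they are at (315,249), (368,243) and (412,207). The robot's right is −y, which is to the right in the top picture, so A should be the one. I'll measure it and check it in a crop.

```bash
cat > h.py <<'E'
import numpy as np, cv2
from scipy.spatial.transform import Rotation as R
from rig import sensors,cams,env
def unproj(c,px,z):
    px=np.atleast_2d(px).astype(float)
    K=np.array([[c['fx'],0,c['cx']],[0,c['fy'],c['cy']],[0,0,1]])
    n=cv2.undistortPoints(px[:,None],K,np.array([c['k1'],0,0,0.]))[:,0]
    # exact inversion of r*(1+k1 r^2) by OpenCV iteration
    Rm=cv2.Rodrigues(np.array(c['rvec']))[0]; o=-Rm.T@c['tvec']
    d=np.c_[n,np.ones(len(n))]@Rm
    return o+d*((z-o[2])/d[:,2])[:,None]
def proj(c,P):
    K=np.array([[c['fx'],0,c['cx']],[0,c['fy'],c['cy']],[0,0,1]])
    return cv2.projectPoints(np.atleast_2d(P).astype(float),c['rvec'],c['tvec'],K,np.array([c['k1'],0,0,0.]))[0][:,0]
def tool():
    s=sensors.sense(); q=s['eef_rot']
    return s, R.from_quat([q[1],q[2],q[3],q[0]]).as_matrix()
E
python3 - <<'E'
from h import *
s,T=tool(); print(T.round(3))
for n in ['top','scene']:
    im=cv2.imread(f'pics/{n}0.png'); c=cams.calibration(n)
    hsv=cv2.cvtColor(im,cv2.COLOR_BGR2HSV)
    m=cv2.inRange(hsv,(45,90,40),(80,255,255))
    k,l,st,ce=cv2.connectedComponentsWithStats(m)
    for i in range(1,k):
        if st[i,4]>15: print(n,ce[i].round(1),st[i,4],unproj(c,ce[i],28 if n=='top' else 20).round(0))
    m=cv2.inRange(hsv,(105,150,60),(125,255,255))
im=cv2.imread('pics/top0.png')
cv2.imwrite('pics/cropA.png',cv2.resize(im[110:310,100:350],None,fx=3.2,fy=3,interpolation=cv2.INTER_CUBIC))
E
```

```text
[[ 0.233 -0.     0.973]
 [-0.973  0.001  0.233]
 [-0.001 -1.     0.   ]]
top [356.7  70.2] 21 [[ 834. -298.   28.]]
top [181.3 175.3] 103 [[508. 263.  28.]]
top [144.8 211. ] 101 [[400. 374.  28.]]
top [129.3 281. ] 99 [[192. 419.  28.]]
scene [412.1 205.3] 27 [[183. 422.  20.]]
scene [369.3 241.8] 49 [[395. 378.  20.]]
scene [313.9 247.7] 58 [[504. 265.  20.]]
```

View pics/cropA.png

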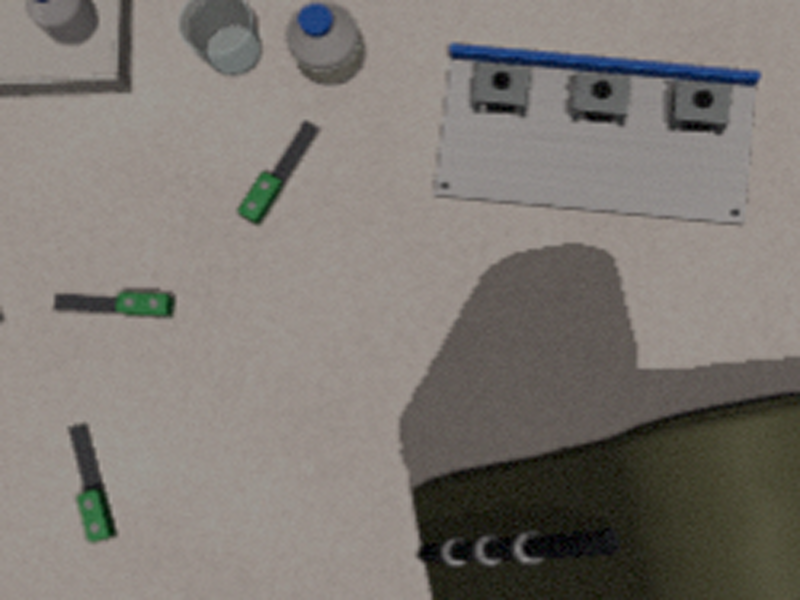

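Run:
```python
from h import *
im=cv2.imread('pics/top0.png'); c=cams.calibration('top')
hsv=cv2.cvtColor(im,cv2.COLOR_BGR2HSV)
def comp(m,ctr,r):
    k,l,st,ce=cv2.connectedComponentsWithStats(m)
    i=min(range(1,k),key=lambda i:np.hypot(*(ce[i]-ctr))); return l==i
g=comp(cv2.inRange(hsv,(45,90,40),(80,255,255)),(181,175),5)
ys,xs=np.nonzero(g); Pg=unproj(c,np.c_[xs,ys],32)[:,:2]
# blade: dark pixels near
roi=np.zeros(im.shape[:2],np.uint8); roi[145:180,175:206]=1
d=((hsv[...,2]<95)&(roi>0)&(~cv2.dilate(g.astype(np.uint8),np.ones((3,3))).astype(bool)))
ys,xs=np.nonzero(d); Pb=unproj(c,np.c_[xs,ys],4)[:,:2]
print(len(Pg),len(Pb),Pg.mean(0),Pb.mean(0))
v=Pb.mean(0)-Pg.mean(0); print('yaw by centroids',np.degrees(np.arctan2(v[1],v[0])))
for P in(Pg,Pb):
    r=cv2.minAreaRect(P.astype(np.float32)); u=np.linalg.svd(P-P.mean(0))[2][0]; print(r,np.degrees(np.arctan2(u[1],u[0])))
    t=(P-P.mean(0))@u; print(t.min(),t.max())
b=comp(cv2.inRange(hsv,(105,120,50),(125,255,255)),(288,131),5)
ys,xs=np.nonzero(b); P=unproj(c,np.c_[xs,ys],38)[:,:2]
r=cv2.minAreaRect(P.astype(np.float32)); u=np.linalg.svd(P-P.mean(0))[2][0]
print('rail',r,np.degrees(np.arctan2(u[1],u[0])))
print('near corners guess',unproj(c,[(100+437/3.2,110+196/3),(100+743/3.2,110+223/3)],12).round(1))
print('holes', unproj(c,[(100+444/3.2,110+186/3),(100+735/3.2,110+212/3)],12).round(1))
```

```text
103 104 [506.65300802 261.96873099] [562.36257757 232.31153338]
yaw by centroids -28.028771942840702
((507.51409912109375, 262.2259826660156), (22.965261459350586, 49.43117904663086), 60.195045471191406) 149.81748615024293
-25.325984813169686 24.103723718461442
((561.0584716796875, 233.10789489746094), (17.61133575439453, 64.99240112304688), 60.362548828125) 150.36159095024615
-30.968893366827526 34.02340805122707
rail ((633.8911743164062, -69.13758850097656), (293.8695373535156, 14.346996307373047), 82.3563461303711) 82.22812956908972
near corners guess [[ 505.6   94.    12. ]
 [ 468.3 -198.    12. ]]
holes [[ 515.8   87.1   12. ]
 [ 480.  -191.    12. ]]
```

Candidate A (crop 260,195; world about (507,262)) has the smallest y, so it is farthest to the robot's right and is the gauge meant. B is at y≈374 and C at y≈419. A's yaw is about −29.7° and the rack's is about −7.6°. Now I'll move over A.

```bash
python3 -m crank '[{"x":-20,"z":16,"jaw":-1},{"x":-35,"z":28},{"x":-35,"z":28},{"x":-35,"z":28},{"x":-35,"z":28},{"x":-35,"z":28},{"x":-35,"z":28},{"x":-35,"z":28},{"x":-35,"z":28},{"x":-35,"z":28}]' 40
python3 -m crank '[{"x":-35,"z":28},{"x":-35,"z":28},{"x":-35,"z":28},{"x":-35,"z":28},{"x":-35,"z":28},{"x":-35,"z":28},{"x":-35,"z":28},{"x":-35,"z":28},{"x":-35,"z":28},{"x":-35,"z":28}]'
```

```text
validation failed for argument at $[0]...
validation failed for argument at $[0]...
```

```bash
python3 -m crank '[{"wy":-0.15},{"wy":-0.15},{"wy":-0.15},{"wy":-0.15},{"wy":-0.15},{"wy":-0.15},{"wy":-0.15},{"wy":-0.15}]'
python3 -m crank '[{"wy":-0.15},{"wy":-0.15},{"wy":-0.15},{"wy":-0.15},{"wy":-0.15},{"wy":-0.15},{"wy":-0.15},{"wy":-0.14},{}]'
python3 - <<'E'
from h import *
s,T=tool();print(s['ee_pos'],T.round(3),s['q'],s['time'],s['ft_force'])
c=cams.calibration('wrist');im=cams.camera('wrist')[:,:,::-1];cv2.imwrite('pics/w1.png',im)
print(proj(c,[[507,262,16],[507+82,262-47,4]]))
im=cams.camera('top')[:,:,::-1];cv2.imwrite('pics/t1.png',im)
E
```

```text
[ 127.93216449 -534.74418916  230.855778  ] [[ 0.233 -0.     0.973]
 [-0.973  0.001  0.233]
 [-0.001 -1.     0.   ]] [-1.40258108e+00  3.00361995e-01  1.52140472e+00 -8.78793212e-06
  1.32070263e+00 -6.66396785e-02] 0.15 [ 0.31234212 -0.68687553  0.45179699]
[[468.58184868 366.27635165]
 [534.41847777 474.79173336]]validation failed for argument at $[0]...
validation failed for argument at $[0]...
```

View pics/w1.png

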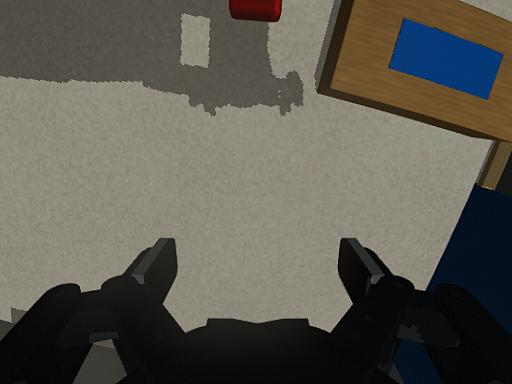

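The rows were refused and nothing moved. It looks as if every row needs all its fields.

```bash
python3 -m crank '[{"x":-20,"y":0,"z":16,"wx":0,"wy":0,"wz":0,"jaw":-1},{"x":-35,"y":0,"z":28,"wx":0,"wy":0,"wz":0,"jaw":-1},{"x":-35,"y":0,"z":28,"wx":0,"wy":0,"wz":0,"jaw":-1},{"x":-35,"y":0,"z":28,"wx":0,"wy":0,"wz":0,"jaw":-1},{"x":-35,"y":0,"z":28,"wx":0,"wy":0,"wz":0,"jaw":-1},{"x":-35,"y":0,"z":28,"wx":0,"wy":0,"wz":0,"jaw":-1},{"x":-35,"y":0,"z":28,"wx":0,"wy":0,"wz":0,"jaw":-1},{"x":-35,"y":0,"z":28,"wx":0,"wy":0,"wz":0,"jaw":-1},{"x":-35,"y":0,"z":28,"wx":0,"wy":0,"wz":0,"jaw":-1},{"x":-35,"y":0,"z":28,"wx":0,"wy":0,"wz":0,"jaw":-1}]' 40
```

```text
time: 1.25
ee_pos: [311.0, -145.1, 231.5]
eef_rot: [0.555, -0.555, 0.438, -0.438]
ft_force: [0.7, -0.9, -0.6]
opening: 1.0
```

```bash
python3 -m crank '[{"x":-35,"y":0,"z":28,"wx":0,"wy":0,"wz":0,"jaw":-1},{"x":-35,"y":0,"z":28,"wx":0,"wy":0,"wz":0,"jaw":-1},{"x":-35,"y":0,"z":28,"wx":0,"wy":0,"wz":0,"jaw":-1},{"x":-35,"y":0,"z":28,"wx":0,"wy":0,"wz":0,"jaw":-1},{"x":-35,"y":0,"z":28,"wx":0,"wy":0,"wz":0,"jaw":-1},{"x":-35,"y":0,"z":28,"wx":0,"wy":0,"wz":0,"jaw":-1},{"x":-35,"y":0,"z":28,"wx":0,"wy":0,"wz":0,"jaw":-1},{"x":-35,"y":0,"z":28,"wx":0,"wy":0,"wz":0,"jaw":-1},{"x":-35,"y":0,"z":28,"wx":0,"wy":0,"wz":0,"jaw":-1},{"x":-24,"y":0,"z":20,"wx":0,"wy":0,"wz":0,"jaw":-1}]'
python3 -m crank '[{"x":0,"y":0,"z":0,"wx":0,"wy":-0.14,"wz":0,"jaw":-1},{"x":0,"y":0,"z":0,"wx":0,"wy":-0.14,"wz":0,"jaw":-1},{"x":0,"y":0,"z":0,"wx":0,"wy":-0.14,"wz":0,"jaw":-1},{"x":0,"y":0,"z":0,"wx":0,"wy":-0.14,"wz":0,"jaw":-1},{"x":0,"y":0,"z":0,"wx":0,"wy":-0.14,"wz":0,"jaw":-1},{"x":0,"y":0,"z":0,"wx":0,"wy":-0.14,"wz":0,"jaw":-1},{"x":0,"y":0,"z":0,"wx":0,"wy":-0.14,"wz":0,"jaw":-1},{"x":0,"y":0,"z":0,"wx":0,"wy":-0.14,"wz":0,"jaw":-1},{"x":0,"y":0,"z":0,"wx":0,"wy":-0.14,"wz":0,"jaw":-1}]'
python3 -m crank '[{"x":0,"y":0,"z":0,"wx":0,"wy":-0.14,"wz":0,"jaw":-1},{"x":0,"y":0,"z":0,"wx":0,"wy":-0.14,"wz":0,"jaw":-1},{"x":0,"y":0,"z":0,"wx":0,"wy":-0.14,"wz":0,"jaw":-1},{"x":0,"y":0,"z":0,"wx":0,"wy":-0.14,"wz":0,"jaw":-1},{"x":0,"y":0,"z":0,"wx":0,"wy":-0.14,"wz":0,"jaw":-1},{"x":0,"y":0,"z":0,"wx":0,"wy":-0.14,"wz":0,"jaw":-1},{"x":0,"y":0,"z":0,"wx":0,"wy":-0.14,"wz":0,"jaw":-1},{"x":0,"y":0,"z":0,"wx":0,"wy":-0.14,"wz":0,"jaw":-1},{"x":0,"y":0,"z":0,"wx":0,"wy":0,"wz":0,"jaw":-1}]'
python3 - <<'E'
from h import *
s,T=tool();print(s['ee_pos'],T.round(3),s['q'],s['time'],s['ft_force'])
c=cams.calibration('wrist');im=cams.camera('wrist')[:,:,::-1];cv2.imwrite('pics/w1.png',im)
print(proj(c,[[507,262,32],[507+82,262-47,4]]))
im=cams.camera('top')[:,:,::-1];cv2.imwrite('pics/t1.png',cv2.resize(im[100:250,150:360],None,fx=3.5,fy=3.5,interpolation=cv2.INTER_CUBIC))
cv2.imwrite('pics/t1full.png',im)
E
```

```text
time: 2.25
ee_pos: [496.8, 248.7, 230.9]
eef_rot: [-0.555, 0.555, -0.438, 0.438]
ft_force: [0.1, -0.4, 0.6]
opening: 0.998
time: 3.15
ee_pos: [496.3, 246.2, 231.2]
eef_rot: [-0.707, 0.707, -0.025, 0.025]
ft_force: [0.3, -0.3, -0.3]
opening: 1.001
time: 4.05
ee_pos: [496.3, 246.2, 231.2]
eef_rot: [0.613, -0.613, -0.353, 0.353]
ft_force: [-0.5, -0.1, 0.5]
opening: 1.002
[496.29319846 246.22446806 231.1725487 ] [[ 0.501 -0.    -0.866]
 [ 0.866 -0.     0.501]
 [-0.    -1.     0.   ]] [ 3.94422499e-01  3.09070521e-01  1.50933154e+00  2.48703542e-05
  1.32340912e+00 -6.51879405e-01] 4.05 [-0.5478161  -0.12660089  0.48806882]
[[273.01943927 172.38275908]
 [271.21533918 232.23202121]]
```

View pics/w1.png

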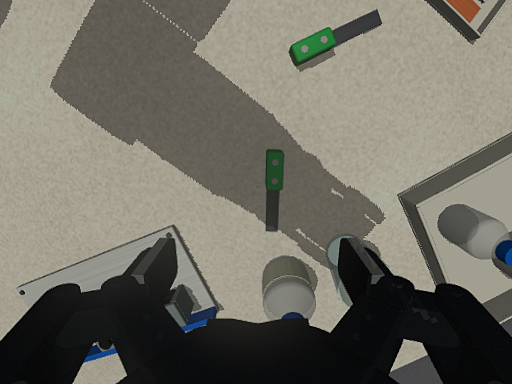

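View pics/t1.png

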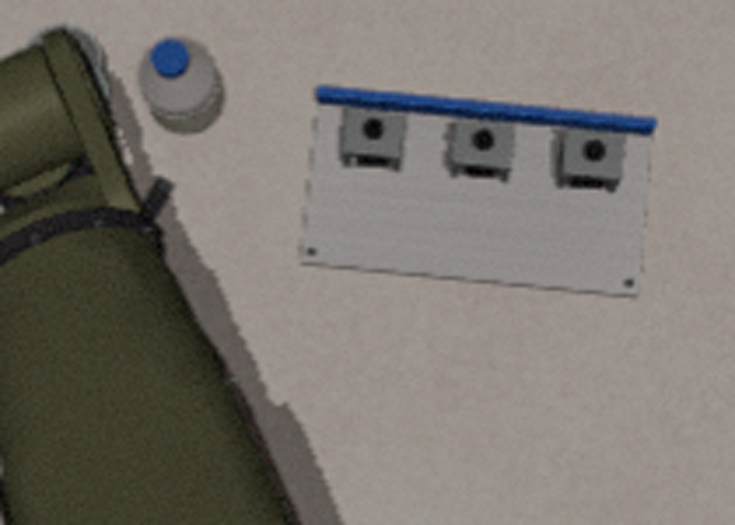

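The wrist picture shows the gauge: block at (275,169), blade down to (271,231). That agrees with the prediction. I'll refine from this view.

Run:
```python
from h import *
c=cams.calibration('wrist');im=cv2.imread('pics/w1.png')
hsv=cv2.cvtColor(im,cv2.COLOR_BGR2HSV)
m=cv2.inRange(hsv,(45,90,30),(80,255,255)); m[:,:240]=0; m[:,310:]=0; m[:140]=0; m[200:]=0
ys,xs=np.nonzero(m); print(xs.min(),xs.max(),ys.min(),ys.max())
P=unproj(c,np.c_[xs,ys],32)[:,:2]
r=cv2.minAreaRect(P.astype(np.float32));print(r)
print('block top edges mid',unproj(c,[(275,150),(275,189)],32),'tip/root',unproj(c,[(271.5,231),(273.5,190)],4))
s,T=tool()
d=np.array([508,262,5])-s['ee_pos']; print(T.T@d)
# rack near edge holes & corners in wrist
print(unproj(c,[(176,227),(19,291),(167,236),(23,293)],12))
```

```text
266 283 150 189
((505.22540283203125, 265.05572509765625), (21.19026756286621, 50.01661682128906), 60.03329086303711)
block top edges mid [[483.87711164 277.95859235  32.        ]
 [527.32647894 253.41965536  32.        ]] tip/root [[587.36459004 215.71752339   4.        ]
 [535.0339032  248.63141939   4.        ]]
[ 19.54322165 226.20515068  -2.11092079]
[[ 510.22538448  102.8474522    12.        ]
 [ 471.56622204 -194.89596733   12.        ]
 [ 515.11264113   83.29700436   12.        ]
 [ 477.83463042 -191.09974278   12.        ]]
```

```bash
python3 -m crank '[{"x":10,"y":20,"z":0,"wx":0,"wy":0,"wz":0,"jaw":-1},{"x":10,"y":35,"z":0,"wx":0,"wy":0,"wz":0,"jaw":-1},{"x":0,"y":40,"z":0,"wx":0,"wy":0,"wz":0,"jaw":-1},{"x":0,"y":40,"z":0,"wx":0,"wy":0,"wz":0,"jaw":-1},{"x":0,"y":30,"z":0,"wx":0,"wy":0,"wz":0,"jaw":-1},{"x":0,"y":5,"z":0,"wx":0,"wy":0,"wz":0,"jaw":-1},{"x":0,"y":0,"z":0,"wx":0,"wy":0,"wz":0,"jaw":-1}]'
python3 - <<'E'
from h import *
s,T=tool();print(s['ee_pos'])
c=cams.calibration('wrist');im=cams.camera('wrist')[:,:,::-1];cv2.imwrite('pics/w2.png',im)
hsv=cv2.cvtColor(im,cv2.COLOR_BGR2HSV)
m=cv2.inRange(hsv,(45,90,30),(80,255,255)); 
k,l,st,ce=cv2.connectedComponentsWithStats(m); print(st[1:],ce[1:])
print(proj(c,[s['ee_pos']]))
E
```

```text
time: 4.85
ee_pos: [506.4, 263.5, 61.4]
eef_rot: [0.613, -0.613, -0.352, 0.352]
ft_force: [0.5, 0.0, -0.0]
opening: 0.998
[506.40249496 263.51379184  61.37735073]
[[ 287    0   59   23  730]
 [ 244  177   33   77 2175]] [[310.0890411    7.49452055]
 [259.50988506 214.42574713]]
[[258.31764691 242.21181988]]
```

View pics/w2.png

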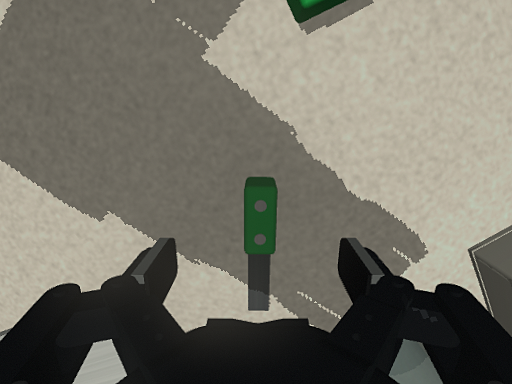

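Run:
```python
from h import *
c=cams.calibration('wrist')
print(proj(c,[[506.4,263.5,32]]), unproj(c,[(260.3,223)],32), unproj(c,[(258,310)],4))
```

```text
[[257.34474503 221.29423693]] [[508.46703837 264.5948043   32.        ]] [[588.63429674 216.16338652   4.        ]]
```

```bash
python3 -m crank '[{"x":0,"y":20,"z":0,"wx":0,"wy":0,"wz":0,"jaw":-1},{"x":0,"y":25,"z":0,"wx":0,"wy":0,"wz":0,"jaw":-1},{"x":0,"y":11,"z":0,"wx":0,"wy":0,"wz":0,"jaw":-1},{"x":0,"y":0,"z":0,"wx":0,"wy":0,"wz":0,"jaw":-1}]'
```

```text
time: 5.3
ee_pos: [506.4, 263.5, 5.4]
eef_rot: [0.613, -0.613, -0.352, 0.353]
ft_force: [0.2, 0.9, -0.5]
opening: 1.0
```

```bash
python3 -m crank '[{"x":1.5,"y":0,"z":0,"wx":0,"wy":0,"wz":0,"jaw":-0.5},{"x":0,"y":0,"z":0,"wx":0,"wy":0,"wz":0,"jaw":0},{"x":0,"y":0,"z":0,"wx":0,"wy":0,"wz":0,"jaw":1},{"x":0,"y":0,"z":0,"wx":0,"wy":0,"wz":0,"jaw":1},{"x":0,"y":0,"z":0,"wx":0,"wy":0,"wz":0,"jaw":1},{"x":0,"y":0,"z":0,"wx":0,"wy":0,"wz":0,"jaw":1},{"x":0,"y":0,"z":0,"wx":0,"wy":0,"wz":0,"jaw":1},{"x":0,"y":0,"z":0,"wx":0,"wy":0,"wz":0,"jaw":1}]' 40
```

```text
time: 6.1
ee_pos: [507.5, 265.0, 5.9]
eef_rot: [-0.613, 0.613, 0.353, -0.352]
ft_force: [-0.9, 0.0, 5.8]
opening: 0.253
```

```bash
python3 -m crank '[{"x":0,"y":-10,"z":0,"wx":0,"wy":0,"wz":0,"jaw":1},{"x":0,"y":-25,"z":0,"wx":0,"wy":0,"wz":0,"jaw":1},{"x":0,"y":-35,"z":0,"wx":0,"wy":0,"wz":0,"jaw":1},{"x":0,"y":-20,"z":0,"wx":0,"wy":0,"wz":0,"jaw":1},{"x":0,"y":0,"z":0,"wx":0,"wy":0,"wz":0,"jaw":1},{"x":0,"y":0,"z":0,"wx":0,"wy":0,"wz":0,"jaw":1}]'
python3 - <<'E'
from h import *
s,T=tool();print(s['ee_pos'],s['ft_force'],s['moment'])
c=cams.calibration('wrist');im=cams.camera('wrist')[:,:,::-1];cv2.imwrite('pics/w3.png',im)
p=s['ee_pos']
print(proj(c,[p-[0,0,5.5]]),proj(c,[p-[0,0,5.5]-95*T[:,2]]))
E
```

```text
time: 6.7
ee_pos: [506.9, 264.7, 95.3]
eef_rot: [0.613, -0.613, -0.353, 0.353]
ft_force: [0.2, 0.1, -0.8]
opening: 0.249
[506.94747323 264.74554983  95.27816712] [ 0.22427759  0.06353269 -0.81823277] [-0.06959093  0.03194895  0.0016196 ]
[[258.28219068 237.93792381]] [[258.14613777 361.43496822]]
```

View pics/w3.png

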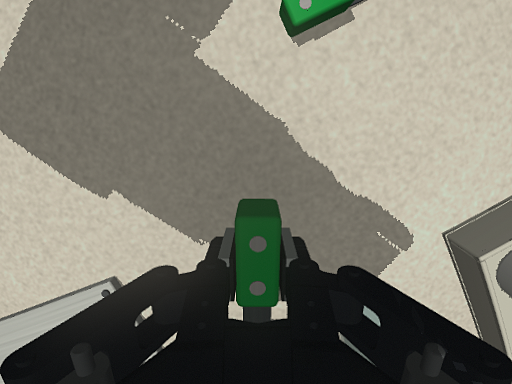

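Grip is good: the block is centred between the pads at (258,250) with the blade below it. Now I'll locate the clamps from their buttons.

Run:
```python
from h import *
c=cams.calibration('top');im=cv2.imread('pics/t1full.png')
g=cv2.cvtColor(im,cv2.COLOR_BGR2GRAY)
pts=[]
for x,y in [(373,128),(484,140),(594,150)]:
    x=x/3.5+150;y=y/3.5+100
    x0,y0=int(x)-5,int(y)-5
    w=g[y0:y0+11,x0:x0+11].astype(float); w=np.clip(75-w,0,None)
    yy,xx=np.mgrid[y0:y0+11,x0:x0+11]; pts.append(((w*xx).sum()/w.sum(),(w*yy).sum()/w.sum()))
P=unproj(c,pts,72); print(np.round(pts,1),P)
u=P[0]-P[2]; print(np.linalg.norm(u), 'rackyaw',np.degrees(np.arctan2(u[1],u[0]))-90)
cs=cams.calibration('scene'); print(proj(cs,P))
im=cv2.imread('pics/scene0.png'); cv2.imwrite('pics/s0c.png',cv2.resize(im[165:255,140:270],None,fx=6,fy=6,interpolation=cv2.INTER_CUBIC))
```

```text
[[256.4 136.1]
 [287.7 139.5]
 [319.5 142.4]] [[ 610.64759198   29.17509627   72.        ]
 [ 596.95874345  -63.77523643   72.        ]
 [ 585.10156519 -158.08780449   72.        ]]
188.99733724844796 rackyaw -7.7682228570728995
[[220.15191077 218.96955827]
 [197.73008879 201.54663687]
 [176.38230287 185.65852293]]
```

View pics/s0c.png

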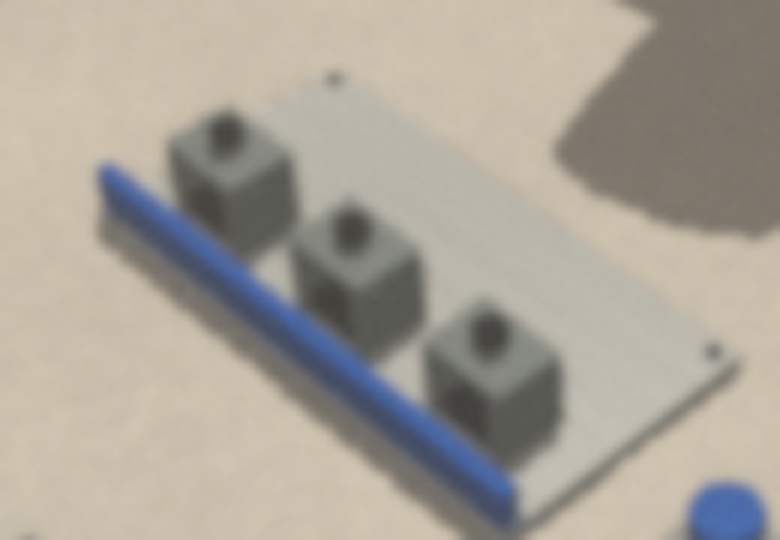

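```bash
python3 -m crank '[{"x":0,"y":-30,"z":0,"wx":0,"wy":0,"wz":0,"jaw":1},{"x":0,"y":-30,"z":0,"wx":0,"wy":0,"wz":0,"jaw":1},{"x":-20,"y":0,"z":-8,"wx":0,"wy":0,"wz":0,"jaw":1},{"x":-36,"y":0,"z":-15,"wx":0,"wy":0,"wz":0,"jaw":1},{"x":-36,"y":0,"z":-15,"wx":0,"wy":0,"wz":0,"jaw":1},{"x":-36,"y":0,"z":-15,"wx":0,"wy":0,"wz":0,"jaw":1},{"x":-36,"y":0,"z":-16,"wx":0,"wy":0,"wz":0,"jaw":1},{"x":-28,"y":0,"z":-12,"wx":0,"wy":0,"wz":0,"jaw":1},{"x":-10,"y":0,"z":-5,"wx":0,"wy":0,"wz":0,"jaw":1},{"x":0,"y":0,"z":0,"wx":0,"wy":-0.12,"wz":0,"jaw":1}]'
python3 -m crank '[{"x":0,"y":0,"z":0,"wx":0,"wy":-0.13,"wz":0,"jaw":1},{"x":0,"y":0,"z":0,"wx":0,"wy":-0.14,"wz":0,"jaw":1},{"x":0,"y":0,"z":0,"wx":0,"wy":0,"wz":0,"jaw":1}]'
cat > rk.py <<'E'
from h import *
C=np.array([566.5,-60.5]); a=np.radians(-7.7); ux=np.array([np.cos(a),np.sin(a)]); uy=np.array([-ux[1],ux[0]])
def rep():
    s,T=tool(); p=s['ee_pos']; d=p[:2]-C; f=s['ft_force']
    print('t',round(s['time'],2),'rack xy of TCP',(d@ux).round(2),(d@uy).round(2),'z',p[2].round(2),'gauge yaw',np.degrees(np.arctan2(-T[1,2],-T[0,2])).round(2),'F rack',(f[:2]@ux).round(2),(f[:2]@uy).round(2),f[2].round(2),'open',round(s['opening'],3),'pitch',np.degrees(T[2,2]).round(2))
if __name__=='__main__': rep()
E
python3 rk.py
```

```text
time: 7.75
ee_pos: [479.6, 45.8, 154.4]
eef_rot: [0.591, -0.591, -0.388, 0.389]
ft_force: [-0.1, -0.6, -0.3]
opening: 0.247
time: 8.05
ee_pos: [479.7, 47.4, 154.5]
eef_rot: [0.533, -0.532, -0.465, 0.466]
ft_force: [-0.7, 0.0, -0.3]
opening: 0.249
t 8.05 rack xy of TCP -100.46 95.31 z 154.48 gauge yaw -7.68 F rack -0.66 -0.07 -0.31 open 0.249 pitch 0.09
```

```bash
python3 -m crank '[{"x":0,"y":25,"z":0,"wx":0,"wy":0,"wz":0,"jaw":1},{"x":0,"y":40,"z":0,"wx":0,"wy":0,"wz":0,"jaw":1},{"x":0,"y":40,"z":0,"wx":0,"wy":0,"wz":0,"jaw":1},{"x":0,"y":20,"z":0,"wx":0,"wy":0,"wz":0,"jaw":1},{"x":0,"y":5,"z":0,"wx":0,"wy":0,"wz":0,"jaw":1},{"x":0,"y":0,"z":0,"wx":0,"wy":0,"wz":0,"jaw":1}]'
python3 rk.py
python3 - <<'E'
from h import *
a=cams.camera('top')[:,:,::-1];b=cams.camera('scene')[:,:,::-1]
cv2.imwrite('pics/t4.png',cv2.resize(a[110:200,220:350],None,fx=6,fy=6,interpolation=cv2.INTER_CUBIC))
cv2.imwrite('pics/s4.png',cv2.resize(b[150:260,140:290],None,fx=5,fy=5,interpolation=cv2.INTER_CUBIC))
E
```

```text
time: 8.65
ee_pos: [479.8, 47.2, 24.9]
eef_rot: [0.534, -0.533, -0.464, 0.464]
ft_force: [0.4, 1.1, -0.2]
opening: 0.248
t 8.65 rack xy of TCP -100.38 95.12 z 24.95 gauge yaw -7.96 F rack 0.29 1.12 -0.22 open 0.248 pitch 0.07
```

View pics/t4.png

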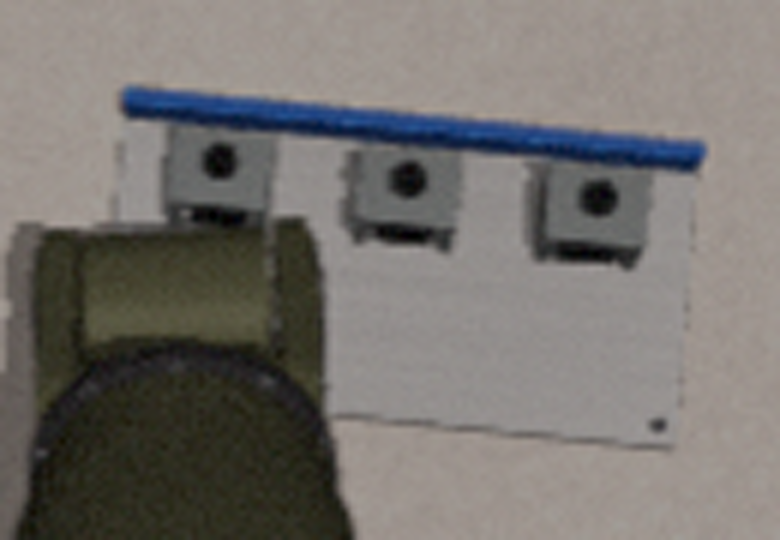

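View pics/s4.png

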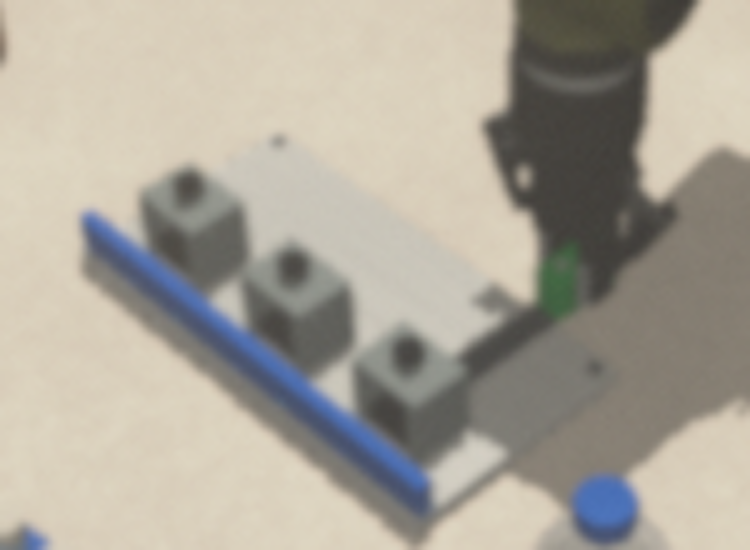

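The blade (scene crop 465,360 to 560,310) points at clamp 1. Next is a touch on the deck for a height reference.

```bash
python3 -m crank '[{"x":0,"y":3,"z":0,"wx":0,"wy":0,"wz":0,"jaw":1},{"x":0,"y":2,"z":0,"wx":0,"wy":0,"wz":0,"jaw":1},{"x":0,"y":0,"z":0,"wx":0,"wy":0,"wz":0,"jaw":1}]';python3 rk.py
python3 -m crank '[{"x":0,"y":0.5,"z":0,"wx":0,"wy":0,"wz":0,"jaw":1},{"x":0,"y":0.5,"z":0,"wx":0,"wy":0,"wz":0,"jaw":1},{"x":0,"y":0,"z":0,"wx":0,"wy":0,"wz":0,"jaw":1}]';python3 rk.py
python3 -m crank '[{"x":0,"y":0.5,"z":0,"wx":0,"wy":0,"wz":0,"jaw":1},{"x":0,"y":0.5,"z":0,"wx":0,"wy":0,"wz":0,"jaw":1},{"x":0,"y":0,"z":0,"wx":0,"wy":0,"wz":0,"jaw":1}]';python3 rk.py
```

```text
time: 9.05
ee_pos: [480.0, 47.0, 20.5]
eef_rot: [-0.533, 0.533, 0.465, -0.464]
ft_force: [-0.4, -0.8, -1.0]
opening: 0.251
t 9.05 rack xy of TCP -100.14 94.92 z 20.46 gauge yaw -7.85 F rack -0.33 -0.81 -0.97 open 0.251 pitch -0.02
time: 9.35
ee_pos: [479.9, 47.0, 19.3]
eef_rot: [-0.533, 0.533, 0.465, -0.465]
ft_force: [0.4, -0.0, 0.7]
opening: 0.248
t 9.35 rack xy of TCP -100.2 94.89 z 19.29 gauge yaw -7.84 F rack 0.37 0.0 0.72 open 0.248 pitch -0.0
time: 9.65
ee_pos: [479.9, 46.9, 18.2]
eef_rot: [0.533, -0.533, -0.465, 0.465]
ft_force: [-0.6, -0.6, -0.5]
opening: 0.247
t 9.65 rack xy of TCP -100.21 94.88 z 18.23 gauge yaw -7.84 F rack -0.49 -0.64 -0.49 open 0.247 pitch 0.0
```

```bash
python3 -m crank '[{"x":0,"y":0.4,"z":0,"wx":0,"wy":0,"wz":0,"jaw":1},{"x":0,"y":0,"z":0,"wx":0,"wy":0,"wz":0,"jaw":1}]';python3 rk.py
python3 -m crank '[{"x":0,"y":0.4,"z":0,"wx":0,"wy":0,"wz":0,"jaw":1},{"x":0,"y":0,"z":0,"wx":0,"wy":0,"wz":0,"jaw":1}]';python3 rk.py
```

```text
time: 9.85
ee_pos: [479.9, 47.0, 17.9]
eef_rot: [0.533, -0.533, -0.465, 0.465]
ft_force: [-0.2, 0.5, -0.4]
opening: 0.248
t 9.85 rack xy of TCP -100.19 94.9 z 17.9 gauge yaw -7.84 F rack -0.3 0.49 -0.44 open 0.248 pitch -0.0
time: 10.05
ee_pos: [479.9, 47.0, 17.8]
eef_rot: [-0.533, 0.533, 0.465, -0.465]
ft_force: [-3.7, -0.0, 6.3]
opening: 0.247
t 10.05 rack xy of TCP -100.17 94.9 z 17.82 gauge yaw -7.84 F rack -3.62 -0.52 6.34 open 0.247 pitch -0.0
```

Contact is at TCP z≈17.85, as expected. I'll lift 0.7 mm, advance to the lead-in, then feel forward in small steps.

```bash
python3 -m crank '[{"x":0,"y":-0.7,"z":0,"wx":0,"wy":0,"wz":0,"jaw":1},{"x":0,"y":0,"z":-4,"wx":0,"wy":0,"wz":0,"jaw":1},{"x":0,"y":0,"z":-5,"wx":0,"wy":0,"wz":0,"jaw":1},{"x":0,"y":0,"z":-5,"wx":0,"wy":0,"wz":0,"jaw":1},{"x":0,"y":0,"z":0,"wx":0,"wy":0,"wz":0,"jaw":1}]';python3 rk.py
python3 -m crank '[{"x":0,"y":0,"z":-2,"wx":0,"wy":0,"wz":0,"jaw":1},{"x":0,"y":0,"z":0,"wx":0,"wy":0,"wz":0,"jaw":1}]';python3 rk.py
python3 -m crank '[{"x":0,"y":0,"z":-2,"wx":0,"wy":0,"wz":0,"jaw":1},{"x":0,"y":0,"z":0,"wx":0,"wy":0,"wz":0,"jaw":1}]';python3 rk.py
```

```text
time: 10.55
ee_pos: [494.5, 44.9, 18.1]
eef_rot: [-0.533, 0.533, 0.465, -0.464]
ft_force: [0.4, 0.7, 0.1]
opening: 0.252
t 10.55 rack xy of TCP -85.48 94.84 z 18.15 gauge yaw -7.85 F rack 0.25 0.78 0.09 open 0.252 pitch -0.02
time: 10.75
ee_pos: [495.9, 44.8, 18.1]
eef_rot: [0.533, -0.533, -0.465, 0.465]
ft_force: [0.6, 0.2, -0.5]
opening: 0.251
t 10.75 rack xy of TCP -84.08 94.85 z 18.13 gauge yaw -7.84 F rack 0.6 0.28 -0.54 open 0.251 pitch 0.0
time: 10.95
ee_pos: [497.9, 44.5, 18.2]
eef_rot: [-0.533, 0.533, 0.465, -0.465]
ft_force: [-0.8, 0.5, -1.1]
opening: 0.249
t 10.95 rack xy of TCP -82.05 94.88 z 18.21 gauge yaw -7.84 F rack -0.84 0.34 -1.05 open 0.249 pitch -0.01
```

```bash
for i in 1; do
python3 -m crank '[{"x":0,"y":0,"z":-1,"wx":0,"wy":0,"wz":0,"jaw":1},{"x":0,"y":0,"z":0,"wx":0,"wy":0,"wz":0,"jaw":1}]' >/dev/null;python3 rk.py
python3 -m crank '[{"x":0,"y":0,"z":-1,"wx":0,"wy":0,"wz":0,"jaw":1},{"x":0,"y":0,"z":0,"wx":0,"wy":0,"wz":0,"jaw":1}]'>/dev/null;python3 rk.py
python3 -m crank '[{"x":0,"y":0,"z":-1,"wx":0,"wy":0,"wz":0,"jaw":1},{"x":0,"y":0,"z":0,"wx":0,"wy":0,"wz":0,"jaw":1}]'>/dev/null;python3 rk.py
done
```

```text
t 11.15 rack xy of TCP -81.12 94.85 z 18.2 gauge yaw -7.84 F rack -0.06 0.5 -1.0 open 0.246 pitch -0.0
t 11.35 rack xy of TCP -80.09 94.86 z 18.22 gauge yaw -7.84 F rack -0.47 0.16 -0.71 open 0.252 pitch -0.01
t 11.55 rack xy of TCP -79.08 94.84 z 18.17 gauge yaw -7.84 F rack -0.09 -0.61 0.22 open 0.25 pitch -0.0
```

```bash
python3 -m crank '[{"x":0,"y":0,"z":-1,"wx":0,"wy":0,"wz":0,"jaw":1},{"x":0,"y":0,"z":0,"wx":0,"wy":0,"wz":0,"jaw":1}]' >/dev/null;python3 rk.py
```

```text
t 11.75 rack xy of TCP -78.1 94.86 z 18.2 gauge yaw -7.84 F rack 0.1 -0.63 -1.51 open 0.25 pitch -0.0
```

```bash
python3 -m crank '[{"x":0,"y":0,"z":-1,"wx":0,"wy":0,"wz":0,"jaw":1},{"x":0,"y":0,"z":0,"wx":0,"wy":0,"wz":0,"jaw":1}]'>/dev/null;python3 rk.py
```

```text
t 11.95 rack xy of TCP -77.07 94.84 z 18.2 gauge yaw -7.84 F rack -0.59 0.65 -0.31 open 0.249 pitch -0.01
```

```bash
python3 -m crank '[{"x":0,"y":0,"z":-1,"wx":0,"wy":0,"wz":0,"jaw":1},{"x":0,"y":0,"z":0,"wx":0,"wy":0,"wz":0,"jaw":1}]'>/dev/null;python3 rk.py
```

```text
t 12.15 rack xy of TCP -76.08 94.86 z 18.2 gauge yaw -7.84 F rack 1.22 -0.25 -1.2 open 0.254 pitch -0.0
```

```bash
python3 -m crank '[{"x":0,"y":0,"z":-1,"wx":0,"wy":0,"wz":0,"jaw":1},{"x":0,"y":0,"z":0,"wx":0,"wy":0,"wz":0,"jaw":1}]'>/dev/null;python3 rk.py
```

```text
t 12.35 rack xy of TCP -75.12 94.84 z 18.17 gauge yaw -7.84 F rack 0.2 -0.67 -0.34 open 0.25 pitch -0.0
```

```bash
python3 -m crank '[{"x":0,"y":0,"z":-1,"wx":0,"wy":0,"wz":0,"jaw":1},{"x":0,"y":0,"z":0,"wx":0,"wy":0,"wz":0,"jaw":1}]'>/dev/null;python3 rk.py
```

```text
t 12.55 rack xy of TCP -74.1 94.84 z 18.21 gauge yaw -7.84 F rack 1.05 0.62 -1.07 open 0.25 pitch -0.01
```

```bash
python3 -m crank '[{"x":0,"y":0,"z":-1,"wx":0,"wy":0,"wz":0,"jaw":1}]'>/dev/null;python3 rk.py
```

```text
t 12.65 rack xy of TCP -73.27 94.83 z 18.15 gauge yaw -7.83 F rack -0.25 0.35 -0.42 open 0.25 pitch 0.01
```

```bash
python3 -m crank '[{"x":0,"y":0,"z":-1,"wx":0,"wy":0,"wz":0,"jaw":1}]'>/dev/null;python3 rk.py
```

```text
t 12.75 rack xy of TCP -72.67 94.84 z 17.99 gauge yaw -7.83 F rack -7.1 -0.22 1.52 open 0.248 pitch 0.08
```

```bash
python3 -m crank '[{"x":0,"y":0,"z":-1,"wx":0,"wy":0,"wz":0,"jaw":1}]'>/dev/null;python3 rk.py
```

```text
t 12.85 rack xy of TCP -72.59 94.82 z 17.87 gauge yaw -7.83 F rack -15.52 0.37 10.11 open 0.252 pitch 0.22
```

```bash
python3 -m crank '[{"x":0,"y":0,"z":-1,"wx":0,"wy":0,"wz":0,"jaw":1}]'>/dev/null;python3 rk.py
```

```text
t 12.95 rack xy of TCP -72.43 94.81 z 17.86 gauge yaw -7.83 F rack -24.52 0.11 16.73 open 0.246 pitch 0.34
```

Clamp 1 stops dead: the force builds to −24 N with no advance, so it is seized. I'm backing off at once.

```bash
python3 -m crank '[{"x":0,"y":0,"z":3,"wx":0,"wy":0,"wz":0,"jaw":1},{"x":0,"y":0,"z":6,"wx":0,"wy":0,"wz":0,"jaw":1},{"x":0,"y":0,"z":10,"wx":0,"wy":0,"wz":0,"jaw":1},{"x":0,"y":-4,"z":9,"wx":0,"wy":0,"wz":0,"jaw":1},{"x":0,"y":-4,"z":0,"wx":0,"wy":0,"wz":0,"jaw":1},{"x":0,"y":0,"z":0,"wx":0,"wy":0,"wz":0,"jaw":1}]'>/dev/null;python3 rk.py
python3 - <<'E'
from h import *
s,T=tool();c=cams.calibration('wrist');im=cams.camera('wrist')[:,:,::-1];cv2.imwrite('pics/w5.png',im)
b=cams.camera('scene')[:,:,::-1]
cv2.imwrite('pics/s5.png',cv2.resize(b[150:260,140:290],None,fx=5,fy=5,interpolation=cv2.INTER_CUBIC))
E
```

```text
t 13.55 rack xy of TCP -97.78 95.02 z 27.12 gauge yaw -7.83 F rack 0.13 0.38 -0.21 open 0.249 pitch -0.09
```

View pics/w5.png

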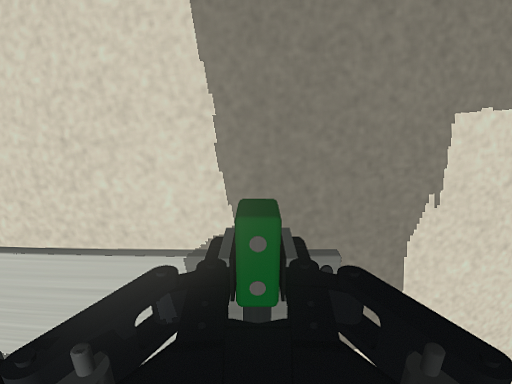

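View pics/s5.png

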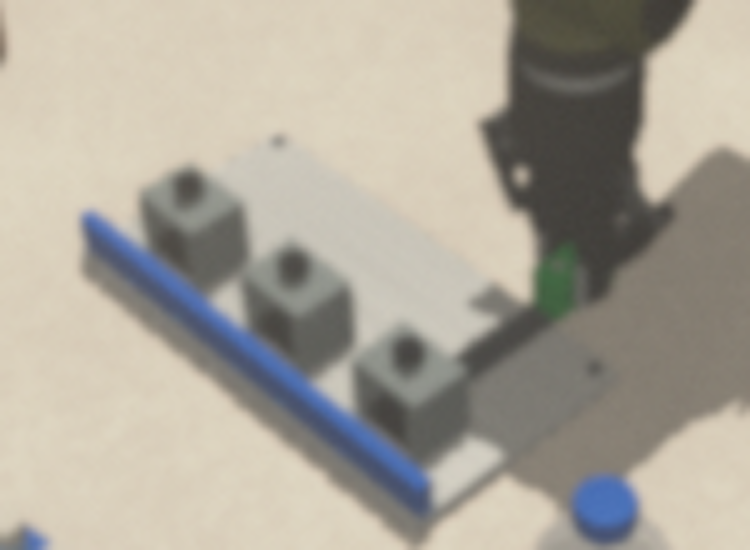

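```bash
python3 -m crank '[{"x":-12,"y":0,"z":0,"wx":0,"wy":0,"wz":0,"jaw":1},{"x":-20,"y":0,"z":0,"wx":0,"wy":0,"wz":0,"jaw":1},{"x":-26,"y":0,"z":0,"wx":0,"wy":0,"wz":0,"jaw":1},{"x":-22,"y":0,"z":0,"wx":0,"wy":0,"wz":0,"jaw":1},{"x":-14,"y":0,"z":0,"wx":0,"wy":0,"wz":0,"jaw":1},{"x":0,"y":4,"z":0,"wx":0,"wy":0,"wz":0,"jaw":1},{"x":0,"y":3,"z":0,"wx":0,"wy":0,"wz":0,"jaw":1},{"x":0,"y":0,"z":0,"wx":0,"wy":0,"wz":0,"jaw":1},{"x":0,"y":0,"z":0,"wx":0,"wy":0,"wz":0,"jaw":1}]'>/dev/null;python3 rk.py
```

```text
t 14.55 rack xy of TCP -98.5 1.53 z 19.02 gauge yaw -7.78 F rack 0.13 -0.34 -0.05 open 0.251 pitch 0.02
```

```bash
python3 -m crank '[{"x":-1,"y":0.7,"z":-5,"wx":0,"wy":0,"wz":0,"jaw":1},{"x":0,"y":0,"z":-8,"wx":0,"wy":0,"wz":0,"jaw":1},{"x":0,"y":0,"z":-6,"wx":0,"wy":0,"wz":0,"jaw":1},{"x":0,"y":0,"z":-2,"wx":0,"wy":0,"wz":0,"jaw":1},{"x":0,"y":0,"z":0,"wx":0,"wy":0,"wz":0,"jaw":1}]'>/dev/null;python3 rk.py
```

```text
t 15.05 rack xy of TCP -77.17 -0.13 z 18.4 gauge yaw -7.84 F rack -0.09 -0.35 -0.75 open 0.252 pitch 0.0
```

```bash
sed -i "s/^    print(/    global FX; FX=f[:2]@ux\n    print(/; s/^if __name__.*/if __name__=='__main__':\n    import sys; rep(); sys.exit(1 if FX<-9 else 0)/" rk.py
python3 -m crank '[{"x":0,"y":0,"z":-2,"wx":0,"wy":0,"wz":0,"jaw":1},{"x":0,"y":0,"z":0,"wx":0,"wy":0,"wz":0,"jaw":1}]'>/dev/null;python3 rk.py && 
python3 -m crank '[{"x":0,"y":0,"z":-1,"wx":0,"wy":0,"wz":0,"jaw":1}]'>/dev/null && python3 rk.py &&
python3 -m crank '[{"x":0,"y":0,"z":-1,"wx":0,"wy":0,"wz":0,"jaw":1}]'>/dev/null && python3 rk.py &&
python3 -m crank '[{"x":0,"y":0,"z":-1,"wx":0,"wy":0,"wz":0,"jaw":1}]'>/dev/null && python3 rk.py &&
python3 -m crank '[{"x":0,"y":0,"z":-1,"wx":0,"wy":0,"wz":0,"jaw":1}]'>/dev/null && python3 rk.py &&
python3 -m crank '[{"x":0,"y":0,"z":-1,"wx":0,"wy":0,"wz":0,"jaw":1}]'>/dev/null && python3 rk.py
```

```text
t 15.25 rack xy of TCP -75.35 -0.15 z 18.5 gauge yaw -7.84 F rack -0.36 -0.08 -0.91 open 0.247 pitch -0.0
t 15.35 rack xy of TCP -74.54 -0.16 z 18.48 gauge yaw -7.84 F rack -0.43 0.26 -0.91 open 0.248 pitch 0.01
t 15.45 rack xy of TCP -73.59 -0.16 z 18.42 gauge yaw -7.84 F rack -0.82 -0.47 -1.48 open 0.251 pitch 0.03
t 15.55 rack xy of TCP -72.75 -0.15 z 18.29 gauge yaw -7.84 F rack -2.05 -0.13 -2.47 open 0.255 pitch 0.06
t 15.65 rack xy of TCP -71.81 -0.15 z 18.26 gauge yaw -7.84 F rack -2.36 -0.65 -0.71 open 0.248 pitch 0.07
t 15.75 rack xy of TCP -70.96 -0.14 z 18.21 gauge yaw -7.84 F rack -5.1 0.04 -0.46 open 0.247 pitch 0.09
```

```bash
python3 -m crank '[{"x":0,"y":0,"z":-1,"wx":0,"wy":0,"wz":0,"jaw":1}]'>/dev/null && python3 rk.py &&
python3 -m crank '[{"x":0,"y":0,"z":-1,"wx":0,"wy":0,"wz":0,"jaw":1}]'>/dev/null && python3 rk.py &&
python3 -m crank '[{"x":0,"y":0,"z":-1,"wx":0,"wy":0,"wz":0,"jaw":1}]'>/dev/null && python3 rk.py &&
python3 -m crank '[{"x":0,"y":0,"z":-1,"wx":0,"wy":0,"wz":0,"jaw":1}]'>/dev/null && python3 rk.py &&
python3 -m crank '[{"x":0,"y":0,"z":-1,"wx":0,"wy":0,"wz":0,"jaw":1}]'>/dev/null && python3 rk.py &&
python3 -m crank '[{"x":0,"y":0,"z":-1,"wx":0,"wy":0,"wz":0,"jaw":1}]'>/dev/null && python3 rk.py
```

```text
t 15.85 rack xy of TCP -70.12 -0.12 z 18.19 gauge yaw -7.84 F rack -8.39 -0.49 0.83 open 0.252 pitch 0.12
t 15.95 rack xy of TCP -69.36 -0.13 z 18.15 gauge yaw -7.83 F rack -8.48 -0.57 1.71 open 0.242 pitch 0.15
t 16.05 rack xy of TCP -68.37 -0.13 z 18.14 gauge yaw -7.83 F rack -7.84 0.14 1.49 open 0.249 pitch 0.15
t 16.15 rack xy of TCP -67.22 -0.12 z 18.21 gauge yaw -7.84 F rack -7.0 -0.72 0.15 open 0.248 pitch 0.13
t 16.25 rack xy of TCP -66.17 -0.14 z 18.21 gauge yaw -7.83 F rack -7.79 -0.25 -0.48 open 0.25 pitch 0.12
t 16.35 rack xy of TCP -65.2 -0.14 z 18.17 gauge yaw -7.84 F rack -7.3 1.16 0.95 open 0.25 pitch 0.13
```

The blade advances with steady drag of about 7–8 N and no side force. That is neither seized nor slack. I'll keep going on the flat part.

```bash
sed -i 's/FX<-9/FX<-11/' rk.py
python3 -m crank '[{"x":0,"y":0,"z":-1.5,"wx":0,"wy":0,"wz":0,"jaw":1}]'>/dev/null && python3 rk.py &&
python3 -m crank '[{"x":0,"y":0,"z":-1.5,"wx":0,"wy":0,"wz":0,"jaw":1}]'>/dev/null && python3 rk.py &&
python3 -m crank '[{"x":0,"y":0,"z":-1.5,"wx":0,"wy":0,"wz":0,"jaw":1}]'>/dev/null && python3 rk.py &&
python3 -m crank '[{"x":0,"y":0,"z":-1.5,"wx":0,"wy":0,"wz":0,"jaw":1}]'>/dev/null && python3 rk.py &&
python3 -m crank '[{"x":0,"y":0,"z":-1.5,"wx":0,"wy":0,"wz":0,"jaw":1}]'>/dev/null && python3 rk.py &&
python3 -m crank '[{"x":0,"y":0,"z":-1.5,"wx":0,"wy":0,"wz":0,"jaw":1}]'>/dev/null && python3 rk.py
```

```text
t 16.45 rack xy of TCP -63.73 -0.15 z 18.17 gauge yaw -7.83 F rack -7.52 -0.51 0.58 open 0.249 pitch 0.13
t 16.55 rack xy of TCP -62.19 -0.15 z 18.17 gauge yaw -7.83 F rack -7.17 -0.49 0.93 open 0.251 pitch 0.13
t 16.65 rack xy of TCP -60.69 -0.15 z 18.16 gauge yaw -7.84 F rack -7.65 -0.88 1.12 open 0.248 pitch 0.13
t 16.75 rack xy of TCP -59.16 -0.16 z 18.18 gauge yaw -7.84 F rack -7.02 0.38 0.72 open 0.247 pitch 0.12
t 16.85 rack xy of TCP -57.7 -0.16 z 18.16 gauge yaw -7.83 F rack -7.1 0.13 1.55 open 0.247 pitch 0.13
t 16.95 rack xy of TCP -56.19 -0.17 z 18.15 gauge yaw -7.84 F rack -7.46 0.66 0.17 open 0.255 pitch 0.13
```

The drag holds at about 7.3 N. To be sure it isn't my own pressing on the deck, I'll raise 0.4 mm and keep sliding.

```bash
python3 -m crank '[{"x":0,"y":-0.4,"z":-1,"wx":0,"wy":0,"wz":0,"jaw":1}]'>/dev/null && python3 rk.py &&
python3 -m crank '[{"x":0,"y":0,"z":-1.5,"wx":0,"wy":0,"wz":0,"jaw":1}]'>/dev/null && python3 rk.py &&
python3 -m crank '[{"x":0,"y":0,"z":-1.5,"wx":0,"wy":0,"wz":0,"jaw":1}]'>/dev/null && python3 rk.py &&
python3 -m crank '[{"x":0,"y":0,"z":-1.5,"wx":0,"wy":0,"wz":0,"jaw":1}]'>/dev/null && python3 rk.py &&
python3 -m crank '[{"x":0,"y":0,"z":-1.5,"wx":0,"wy":0,"wz":0,"jaw":1}]'>/dev/null && python3 rk.py
```

```text
t 17.05 rack xy of TCP -55.22 -0.17 z 18.46 gauge yaw -7.83 F rack -6.04 0.45 -1.92 open 0.25 pitch 0.13
t 17.15 rack xy of TCP -53.75 -0.15 z 18.45 gauge yaw -7.84 F rack -5.47 0.25 -1.66 open 0.247 pitch 0.13
t 17.25 rack xy of TCP -52.22 -0.14 z 18.41 gauge yaw -7.84 F rack -6.18 -0.42 -1.85 open 0.248 pitch 0.14
t 17.35 rack xy of TCP -50.75 -0.16 z 18.39 gauge yaw -7.84 F rack -6.27 -0.65 -1.02 open 0.251 pitch 0.14
t 17.45 rack xy of TCP -49.24 -0.2 z 18.37 gauge yaw -7.84 F rack -5.72 0.22 -2.05 open 0.249 pitch 0.14
```

```bash
python3 -m crank '[{"x":0,"y":-0.4,"z":-1,"wx":0,"wy":0,"wz":0,"jaw":1}]'>/dev/null && python3 rk.py &&
python3 -m crank '[{"x":0,"y":0,"z":-1.5,"wx":0,"wy":0,"wz":0,"jaw":1}]'>/dev/null && python3 rk.py &&
python3 -m crank '[{"x":0,"y":0,"z":-1.5,"wx":0,"wy":0,"wz":0,"jaw":1}]'>/dev/null && python3 rk.py &&
python3 -m crank '[{"x":0,"y":0,"z":-1.5,"wx":0,"wy":0,"wz":0,"jaw":1}]'>/dev/null && python3 rk.py &&
python3 -m crank '[{"x":0,"y":0,"z":-1.5,"wx":0,"wy":0,"wz":0,"jaw":1}]'>/dev/null && python3 rk.py&&
python3 -m crank '[{"x":0,"y":0,"z":-1.5,"wx":0,"wy":0,"wz":0,"jaw":1}]'>/dev/null && python3 rk.py
```

```text
t 17.55 rack xy of TCP -48.25 -0.2 z 18.7 gauge yaw -7.84 F rack -4.78 -0.11 -4.35 open 0.247 pitch 0.14
t 17.65 rack xy of TCP -46.8 -0.17 z 18.67 gauge yaw -7.84 F rack -6.1 0.75 -3.57 open 0.25 pitch 0.15
t 17.75 rack xy of TCP -45.26 -0.19 z 18.65 gauge yaw -7.84 F rack -5.54 -0.72 -4.1 open 0.25 pitch 0.14
t 17.85 rack xy of TCP -43.76 -0.21 z 18.66 gauge yaw -7.84 F rack -4.3 -0.45 -3.56 open 0.247 pitch 0.14
t 17.95 rack xy of TCP -42.26 -0.2 z 18.64 gauge yaw -7.84 F rack -4.87 -0.23 -3.5 open 0.249 pitch 0.14
t 18.05 rack xy of TCP -40.79 -0.21 z 18.6 gauge yaw -7.84 F rack -5.39 0.35 -4.21 open 0.255 pitch 0.15
```

The jaw presses down about 4–5 N and the drag is real, so clamp 2 is sound. Now I'll push gently to the backstop.

```bash
sed -i 's/FX<-11/FX<-12/' rk.py
python3 -m crank '[{"x":0,"y":0.4,"z":-1.5,"wx":0,"wy":0,"wz":0,"jaw":1}]'>/dev/null && python3 rk.py &&
python3 -m crank '[{"x":0,"y":0,"z":-1.5,"wx":0,"wy":0,"wz":0,"jaw":1}]'>/dev/null && python3 rk.py &&
python3 -m crank '[{"x":0,"y":0,"z":-1.5,"wx":0,"wy":0,"wz":0,"jaw":1}]'>/dev/null && python3 rk.py &&
python3 -m crank '[{"x":0,"y":0,"z":-1.5,"wx":0,"wy":0,"wz":0,"jaw":1}]'>/dev/null && python3 rk.py &&
python3 -m crank '[{"x":0,"y":0,"z":-1.5,"wx":0,"wy":0,"wz":0,"jaw":1}]'>/dev/null && python3 rk.py&&
python3 -m crank '[{"x":0,"y":0,"z":-0.8,"wx":0,"wy":0,"wz":0,"jaw":1}]'>/dev/null && python3 rk.py &&
python3 -m crank '[{"x":0,"y":0,"z":-0.8,"wx":0,"wy":0,"wz":0,"jaw":1}]'>/dev/null && python3 rk.py &&
python3 -m crank '[{"x":0,"y":0,"z":-0.8,"wx":0,"wy":0,"wz":0,"jaw":1}]'>/dev/null && python3 rk.py
```

```text
t 18.15 rack xy of TCP -39.21 -0.2 z 18.31 gauge yaw -7.83 F rack -5.88 0.24 -1.71 open 0.25 pitch 0.14
t 18.25 rack xy of TCP -37.74 -0.22 z 18.32 gauge yaw -7.84 F rack -6.24 -0.21 -2.47 open 0.247 pitch 0.14
t 18.35 rack xy of TCP -36.19 -0.21 z 18.36 gauge yaw -7.84 F rack -7.07 0.26 -2.26 open 0.251 pitch 0.13
t 18.45 rack xy of TCP -34.7 -0.2 z 18.34 gauge yaw -7.83 F rack -6.98 0.4 -2.04 open 0.248 pitch 0.13
t 18.55 rack xy of TCP -33.19 -0.24 z 18.35 gauge yaw -7.84 F rack -5.73 0.1 -1.17 open 0.253 pitch 0.13
t 18.65 rack xy of TCP -32.38 -0.22 z 18.33 gauge yaw -7.84 F rack -6.72 0.2 -2.38 open 0.249 pitch 0.13
t 18.75 rack xy of TCP -31.62 -0.22 z 18.34 gauge yaw -7.83 F rack -5.53 0.55 -2.05 open 0.248 pitch 0.13
t 18.85 rack xy of TCP -30.84 -0.24 z 18.32 gauge yaw -7.84 F rack -6.54 -0.06 -2.2 open 0.251 pitch 0.13
```

```bash
python3 -m crank '[{"x":0,"y":0,"z":-0.6,"wx":0,"wy":0,"wz":0,"jaw":1}]'>/dev/null && python3 rk.py &&
python3 -m crank '[{"x":0,"y":0,"z":-0.6,"wx":0,"wy":0,"wz":0,"jaw":1}]'>/dev/null && python3 rk.py &&
python3 -m crank '[{"x":0,"y":0,"z":-0.6,"wx":0,"wy":0,"wz":0,"jaw":1}]'>/dev/null && python3 rk.py &&
python3 -m crank '[{"x":0,"y":0,"z":-0.6,"wx":0,"wy":0,"wz":0,"jaw":1}]'>/dev/null && python3 rk.py &&
python3 -m crank '[{"x":0,"y":0,"z":-0.6,"wx":0,"wy":0,"wz":0,"jaw":1}]'>/dev/null && python3 rk.py&&
python3 -m crank '[{"x":0,"y":0,"z":-0.6,"wx":0,"wy":0,"wz":0,"jaw":1}]'>/dev/null && python3 rk.py &&
python3 -m crank '[{"x":0,"y":0,"z":-0.6,"wx":0,"wy":0,"wz":0,"jaw":1}]'>/dev/null && python3 rk.py &&
python3 -m crank '[{"x":0,"y":0,"z":-0.6,"wx":0,"wy":0,"wz":0,"jaw":1}]'>/dev/null && python3 rk.py
```

```text
t 18.95 rack xy of TCP -30.23 -0.22 z 18.33 gauge yaw -7.83 F rack -6.14 0.19 -1.94 open 0.248 pitch 0.13
t 19.05 rack xy of TCP -29.64 -0.22 z 18.32 gauge yaw -7.84 F rack -6.08 -0.06 -2.29 open 0.247 pitch 0.13
t 19.15 rack xy of TCP -29.47 -0.22 z 18.2 gauge yaw -7.84 F rack -11.71 -0.06 1.64 open 0.248 pitch 0.2
t 19.25 rack xy of TCP -29.43 -0.2 z 18.08 gauge yaw -7.83 F rack -17.84 -0.87 3.0 open 0.247 pitch 0.29
```

The backstop is reached: the force steps from −6 to −18 N with the TCP stopped at −29.4, against about −30 expected. I'll ease the push, lower onto the deck, release and withdraw.

```bash
python3 -m crank '[{"x":0,"y":0.3,"z":0.5,"wx":0,"wy":0,"wz":0,"jaw":1},{"x":0,"y":0,"z":0,"wx":0,"wy":0,"wz":0,"jaw":1}]'>/dev/null; python3 rk.py
python3 -m crank '[{"x":0,"y":0,"z":0,"wx":0,"wy":0,"wz":0,"jaw":0.2},{"x":0,"y":0,"z":0,"wx":0,"wy":0,"wz":0,"jaw":0.2},{"x":0,"y":0,"z":0,"wx":0,"wy":0,"wz":0,"jaw":0.2}]' 20; python3 rk.py
```

```text
t 19.45 rack xy of TCP -29.46 -0.21 z 18.04 gauge yaw -7.83 F rack -10.97 -0.03 1.29 open 0.249 pitch 0.2
time: 19.75
ee_pos: [539.0, -57.1, 18.8]
eef_rot: [-0.533, 0.533, 0.465, -0.464]
ft_force: [-0.0, -0.6, -0.3]
opening: 0.4
t 19.75 rack xy of TCP -27.66 -0.29 z 18.84 gauge yaw -7.84 F rack 0.08 -0.64 -0.27 open 0.4 pitch -0.06
```

```bash
python3 -m crank '[{"x":0,"y":0,"z":0,"wx":0,"wy":0,"wz":0,"jaw":0},{"x":0,"y":0,"z":0,"wx":0,"wy":0,"wz":0,"jaw":0},{"x":0,"y":-8,"z":0,"wx":0,"wy":0,"wz":0,"jaw":0},{"x":0,"y":-20,"z":0,"wx":0,"wy":0,"wz":0,"jaw":0},{"x":0,"y":-35,"z":0,"wx":0,"wy":0,"wz":0,"jaw":0},{"x":0,"y":-40,"z":0,"wx":0,"wy":0,"wz":0,"jaw":0},{"x":0,"y":-40,"z":0,"wx":0,"wy":0,"wz":0,"jaw":0},{"x":0,"y":-10,"z":0,"wx":0,"wy":0,"wz":0,"jaw":0}]'; python3 rk.py
python3 -m crank '[{"x":0,"y":0,"z":25,"wx":0,"wy":0,"wz":0,"jaw":0},{"x":0,"y":0,"z":40,"wx":0,"wy":0,"wz":0,"jaw":0},{"x":0,"y":0,"z":40,"wx":0,"wy":0,"wz":0,"jaw":0},{"x":0,"y":0,"z":40,"wx":0,"wy":0,"wz":0,"jaw":0},{"x":0,"y":0,"z":25,"wx":0,"wy":0,"wz":0,"jaw":0},{"x":0,"y":0,"z":0,"wx":0,"wy":0,"wz":0,"jaw":0},{"x":0,"y":0,"z":0,"wx":0,"wy":0,"wz":0,"jaw":0}]'; python3 rk.py
python3 - <<'E'
from h import *
s,T=tool();c=cams.calibration('wrist');im=cams.camera('wrist')[:,:,::-1];cv2.imwrite('pics/w6.png',im)
cv2.imwrite('pics/s6f.png',cams.camera('scene')[:,:,::-1]);a=cams.camera('top')[:,:,::-1];cv2.imwrite('pics/t6f.png',a)
b=cv2.imread('pics/s6f.png')
cv2.imwrite('pics/s6.png',cv2.resize(b[150:260,140:290],None,fx=5,fy=5,interpolation=cv2.INTER_CUBIC))
cv2.imwrite('pics/t6.png',cv2.resize(a[110:200,220:350],None,fx=6,fy=6,interpolation=cv2.INTER_CUBIC))
E
```

```text
time: 20.55
ee_pos: [540.0, -57.2, 176.7]
eef_rot: [-0.531, 0.535, 0.466, -0.463]
ft_force: [0.3, 0.6, 0.5]
opening: 0.503
t 20.55 rack xy of TCP -26.69 -0.3 z 176.72 gauge yaw -7.84 F rack 0.2 0.67 0.53 open 0.503 pitch -0.41
time: 21.25
ee_pos: [370.5, -33.9, 172.1]
eef_rot: [-0.533, 0.533, 0.465, -0.464]
ft_force: [0.0, 0.2, 0.7]
opening: 0.5
t 21.25 rack xy of TCP -197.75 0.11 z 172.09 gauge yaw -7.84 F rack 0.0 0.22 0.67 open 0.5 pitch -0.08
```

View pics/w6.png

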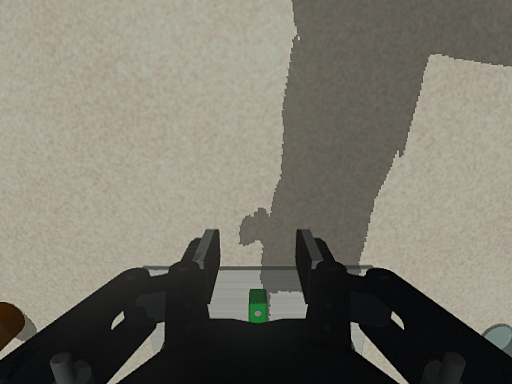

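View pics/s6.png

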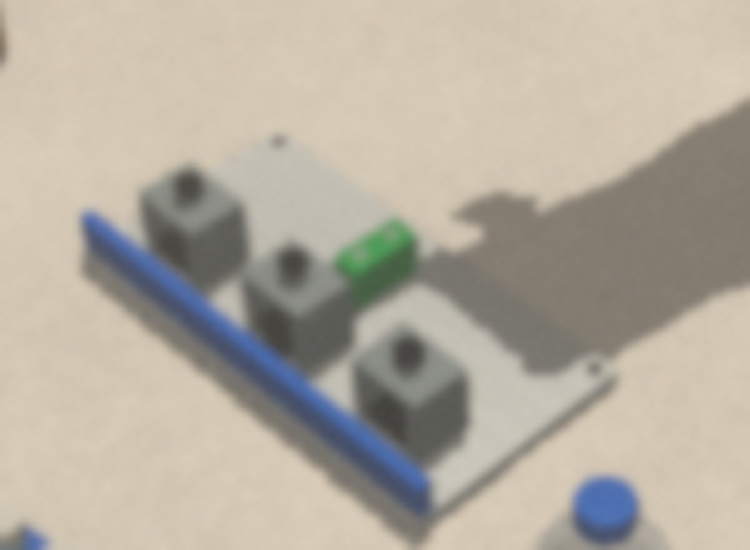

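View pics/t6f.png

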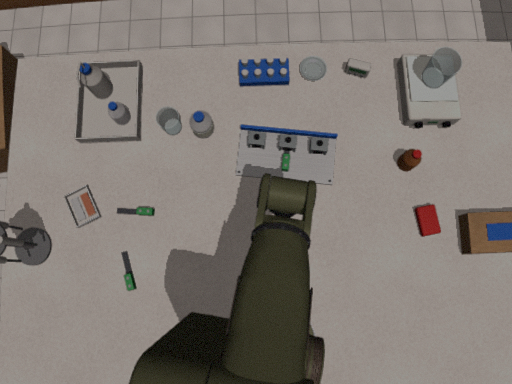

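The gauge lies in clamp 2: block at scene crop (378,260), top (286,161). The bystanders are unmoved. I'll check how far home it is.

Run:
```python
from rk import *
for n,f in (('top','pics/t6f.png'),('wrist','pics/w6.png'),('scene','pics/s6f.png')):
    im=cv2.imread(f);c=cams.calibration(n);hsv=cv2.cvtColor(im,cv2.COLOR_BGR2HSV)
    m=cv2.inRange(hsv,(45,90,50),(80,255,255))
    k,l,st,ce=cv2.connectedComponentsWithStats(m)
    e=proj(c,[[*(C-30*ux),40]])[0]
    i=min(range(1,k),key=lambda i:np.hypot(*(ce[i]-e)))
    ys,xs=np.nonzero(l==i); 
    P=unproj(c,np.c_[xs,ys],44)[:,:2]-C
    Q=np.c_[P@ux,P@uy]; print(n,ce[i],st[i],'x',Q[:,0].min(),Q[:,0].max(),'y',Q[:,1].min(),Q[:,1].max(), Q.mean(0))
c=cams.calibration('top'); d=cv2.absdiff(cv2.imread('pics/top0.png'),cv2.imread('pics/t6f.png')).max(2)
print([ (n,int(d[y-8:y+8,x-8:x+8].max())) for n,x,y in (('B',140,211),('C',129,275),('bot',202,124),('beak',170,121),('red',408,160))])
```

```text
top [285.3        161.53333333] [282 153   8  18  90] x -56.19109200027918 -3.968939118581546 y -8.956463713147617 10.595783337416718 [-30.31453021   0.8383182 ]
wrist [257.40143369 305.34408602] [249 289  18  34 558] x -75.9917969299308 -29.326788196711895 y -11.067248116977202 9.242794037745673 [-53.27034338  -0.97332677]
scene [214.84313725 200.21568627] [208 196  14   9  51] x -47.8116264937059 -4.860385116544388 y -2.5119450766531437 16.12488557169478 [-25.25657988   8.22139125]
[('B', 12), ('C', 21), ('bot', 13), ('beak', 10), ('red', 24)]
```

```bash
python3 -c "
from rig import order; print(order.job_done())"
```

```text
the job is handed in; nothing more can be done
None
```

I marked the middle clamp as the sound one. The gauge lies in it with its blade home against the backstop, and the job was handed in at about 21.5 s of the 64 s allowed.

- **Left clamp:** the blade stopped dead in the lead-in, so it is seized. The push reached about 24 N because I ran one 1 mm step more than needed before backing out. That was firmer than I wanted.
- **Middle clamp:** the blade slid in with steady drag of about 5–7 N. With the blade lifted slightly off the deck, the jaw still pressed down with about 4 N, so I judged it sound.
- **Right clamp:** not tried. It must be the slack one by elimination.

**Last checks:**
- **Blade home:** the force rose from 6 to 18 N as the tool stopped at the backstop. I then eased the push, released and withdrew.
- **Gauge position:** the top camera puts the block's centre at rack x about −30 mm and y about +0.8 mm, where a fully home gauge should be (−30, 0). The wrist and scene views gave different numbers, because the block was partly hidden or seen at a slant, so I did not use them to place it.
- **Bystanders:** the top picture shows the bottles, the beaker and the two look-alike gauges unchanged. The tray and sponge I checked only by eye.
- **Robot:** it stands clear and touches nothing.

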